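Roll the fat cell onto the tester's line and close the sliding contact on it

ROBOT

A 6-joint arm with a two-finger parallel gripper is mounted at the origin on a cart in front of the work surface, level with it; the furniture and walls round the work are solid. World frame = base frame: x ahead of the robot, y to its left, z up, the work surface at z = 0. Lengths are in m, angles in rad, forces in N, time in s.
With the tool pointing down it reaches from about 0.35 to 0.775 m from the base axis. Payload 5.5 kg.
Tool frame: the origin (TCP) lies midway between the tips of the shut fingers; the grasp point (between the pads) lies 19 mm behind it; z points along the fingers, y is the line along which they close (so a half turn about z gives the same grasp; the last joint's range is limited). The gripper opens to 85 mm and grips with 20 to 120 N. Pads are 22 mm wide; open, the fingers measure 114 mm over their backs; the gripper's body (76 mm by 85 mm) begins 54 mm behind the grasp point. The pads swing forward as they close: fully open they stand 13 mm farther back than shut.
Start: joints at [-0.14, 0.313, 0.046, 1.304, 0, 1.431], TCP at [0.575, -0, 0.231] pointing down, gripper open.
Joint ranges: [-2.76, 2.76], [-0.86, 1.69], [-1.03, 1.26], [-2.2, 2.34], [-1.47, 1.5], [-3.14, 3.14]. Speed limits (rad/s): [2.57, 2.57, 3.14, 3.14, 3.14, 3.14].

INTERFACE

Orientations are given as a unit quaternion [w, x, y, z].
In Python, from cell import arm, vision, hand_in gives the robot as it stands.
- The arm moves only by the tool drive_tool, never from a script. Its argument "targets" is a list that holds one entry, the list of rows, each a list of 7 numbers: the shift along the world's x, y, z in m, then the turn, a rotation vector about the world's x, y, z in rad, then the closure in counts, from 0 (fully open) to 255 (shut). In form: [[[x, y, z, rx, ry, rz, gripper], ...]]. A call has 1 to 10 rows; each row is the pose to reach, as a shift and turn from the pose commanded when the call began; what a row does not reach only later rows make up. A row lasts 1/8 s, in which the tool goes at most 62.5 mm and 10.7 degrees, less where a joint would pass 70% of its speed; a pose out of reach is approached as far as the arm can. A call with a gripper value outside its range is refused whole. The fingers move at their own pace and stop on an object; "newtons" is the grip in N (left out, the last holds). Time passes only in rows, so rows that repeat a pose let the fingers close. It gives the time, the measured TCP pose, the force, the opening and the grip force at its end, in the units of the state.
- arm.sense(): the state, without advancing time (a new reading comes with each control period).
- vision.grab_frame(name): name is "scene" or "side" or "wrist"; returns a dict with "pixels" (480x640x3 uint8, blue, green, red), "z_map" (480x640 float32, m along the optical axis (not along the pixel's ray), 0 where there is no reading), "vfov" (degrees; the focal length in pixels is half the picture's height over the tangent of half this angle, whatever the lens; pixels are square), "cx", "cy" (the principal point, pixels), "distortion" ([k1, k2, p1, p2, k3] as OpenCV has them; the pictures are not rectified), "xyz" and "rotation" of the camera in the world; the wrist camera has in their place "mount" (4x4, takes a point from camera to tool coordinates, whose origin is the TCP and whose axes are the flange's). Camera axes: x right, y down, z forward; pixel columns grow to the right and rows downward; lengths in m; the calibration is good to about 2 mm. A picture is of the moment at which its call begins: read the wrist's pose just before it.
- hand_in(): hands the job in; it is judged then, once.
The state is a dict: "time": time; "joint_pos": joint angles; "qvel": joint speeds; "tau": joint torques, N m; "ee_pos": TCP position; "tool_rot": TCP orientation; "force": force on the tool from outside, world axes, zero at the start; "torque": the same for the moment, N m; "grip_width": finger opening in m; "grip_force": force on a finger pad.
Only numpy, scipy, OpenCV 4.12 (cv2) and the standard library are available. Lean on these libraries where they do the work, as an engineer would, in place of code of your own. Each camera call takes 0.05 s, during which the arm holds its last target. There are 200 camera calls.

TASK

Measure the fat battery cell in the cell tester: with the fingertips roll the fat cell along the bed until it lies still and square on the marked line between the two contacts, and only then push the sliding contact's thumb tab in until it has pressed the cell firmly against the fixed contact behind. Touch and push only: do not lift the cell, and leave the thin cell and the other things on the bench where they are.

Things in the scene. Friction and masses are not known exactly. Their poses are not given: they have to be found in the camera images.
- tester: Cell tester, fixed, 172 x 270 mm. Origin on the bench below the marked line's middle; x away from the operator across the bed, y along the bed (the way cells roll), z up. Flat rubber bed, top 14 mm above the bench, 74 mm wide (x), 254 mm long (y), between low aluminium rails (inner faces x = +-37 mm) and end stops (inner faces y = +-127 mm), all with tops 24 mm above the bench.
- line (a point): Middle of the marked white line, on top of the rubber bed (14 mm above the bench). The line is 2 mm wide and runs right across the bed along the tester's x, from contact to contact; axes as the tester's.
- fixed_contact (a point): Middle of the brass face of the fixed contact, flush with the far rail (x = 37 mm, y = 0 of the tester), 30 mm above the bench. Its carrier is 22 mm wide along y, top 42 mm above the bench. Behind it, x = 46 to 92 mm, y = -85 to 85 mm, is the black housing with the display, 49 mm high.
- fat_cell: Fat lying battery cell, green sleeve, 32 mm diameter, about 140 g; can 68 mm long plus a 2 mm steel button. Origin at the can's centre, 16 mm above the bed; x is its axis, towards the button end, which faces the housing; it turns about x as it rolls. Friction about 0.35; pushed at or a little above its middle it rolls, left alone it soon stops. Starts 62 to 95 mm to either side of the line.
- thin_cell: Thin lying battery cell, green sleeve, 18 mm in diameter, 65 mm long over its button; origin at its centre, 9 mm above the bed. Lies 62 to 95 mm from the line, on the other side of it. Already measured: leave it alone.
- slide (a joint): Travel of the sliding contact, m. At 0 it is drawn back towards the operator, its face at x = -43 mm of the tester (6 mm behind the near rail's inner face). Grows as it moves in along the tester's +x: 0.018 on the empty bed; 0.010 when the fat cell is pressed against the fixed contact. Starts at 0 to 0.004. Friction 2.5 N, no spring, stays where it is left.
- slide_tab (a point): Middle of the outer, pushing face of the sliding contact's upright black thumb tab, on the near side of the tester in line with the marked line. The tab is 30 mm wide (y), 6 mm thick (x), 32 to 58 mm above the bench; this point is 50 mm above the bench, at x = -77 mm of the tester plus the slide's travel. The outside of it is clear for 60 mm.
- charger: Black two-bay cell charger, 120 x 105 x 32 mm, to the left of the tester; bystander. Origin under its centre.
- screwdriver: Screwdriver with black and orange handle, 219 mm long, 31 mm high, lying to the near left of the tester; bystander. Origin under its centre.

How it is judged:
On the way, in this order (a step that is already met when the one before it is completed fails the run):
1. the fat cell is rolling along the bed (it has turned by more than 0.6 rad about its axis) (angle between fat_cell's own z axis and vertical above 0.6 rad and value of joint slide below 0.0065 m), for 0.1 s.
2. the fat cell lies still on the line, within 5 mm and square to 0.15 rad, the sliding contact still drawn back (y of fat_cell in the frame of line between -0.005 and 0.005 m and angle between the x axis of fat_cell and the x axis of line, either way round below 0.15 rad and linear speed of fat_cell below 0.01 m/s and angular speed of fat_cell below 0.5 rad/s and height (world z) of fat_cell below 0.034 m and value of joint slide below 0.0065 m), for 0.2 s.
At the end, for the whole second after the job is handed in: The fat cell lies still on the bed with its axis within 5 mm of the marked line and square to it within 0.1 rad, and the sliding contact is pushed in at least 8.5 mm, so that the cell is closed up between both contacts (within about 1.5 mm) (y of fat_cell in the frame of line between -0.005 and 0.005 m and angle between the x axis of fat_cell and the x axis of line, either way round below 0.1 rad and linear speed of fat_cell below 0.01 m/s and angular speed of fat_cell below 0.5 rad/s and height (world z) of fat_cell below 0.034 m and value of joint slide above 0.0085 m and x of fat_cell in the frame of line above -0.001 m); the robot touches nothing.
It fails at once if the fat cell is lifted off the bed (by more than 10 mm) (height (world z) of fat_cell above 0.04 m).
It fails at once if the thin cell is moved by more than 15 mm (distance of thin_cell from where it was at the start of the episode above 0.015 m).
It fails at once if the charger or the screwdriver is moved by more than 20 mm (distance of any of charger, screwdriver from where it was at the start of the episode above 0.02 m).
It also fails if it takes over 48 s, if anything falls off the work surface, if the arm or the gripper's body presses on something with over 40 N, if the wrist force passes 120 N, or if a joint passes its speed limit or range.

## Working session

There is one attempt and no reset: what is moved stays moved. The work goes in short steps, Python scripts to look and compute and a tool call to move; the robot and the scene stay as the last step left them, time stands still between calls to the robot, and variables do not carry over. Pictures are saved under pics/ and viewed, at most 10 in all, crops included, and the job is handed in when it is done.

Besides the shell and the picture viewer there is one more tool, called after "Emit:" in YAML: its name, and indented under it one key for each argument. drive_tool: Moves the arm, as the interface text tells. Its arguments: {"type":"object","properties":{"targets":{"type":"array"},"newtons":{"type":"number"}},"required":["targets"]}

```bash
mkdir -p pics
cat > h.py <<'E'
import numpy as np, cv2
from cell import arm, vision
from scipy.spatial.transform import Rotation as R
def grab(n):
    s=arm.sense(); f=vision.grab_frame(n)
    fl=240/np.tan(np.radians(f['vfov'])/2)
    K=np.array([[fl,0,f['cx']],[0,fl,f['cy']],[0,0,1]]); D=np.array(f['distortion'],float)
    if 'mount' in f:
        q=np.array(s['tool_rot'],float); T=np.eye(4)
        T[:3,:3]=R.from_quat(q[[1,2,3,0]]).as_matrix() if q.size==4 else q
        T[:3,3]=s['ee_pos']; M=T@np.array(f['mount']); Rm,t=M[:3,:3],M[:3,3]
    else:
        r=np.array(f['rotation'],float); Rm=r if r.shape==(3,3) else R.from_quat(r[[1,2,3,0]]).as_matrix(); t=np.array(f['xyz'])
    return f,K,D,Rm,t
def rays(uv,c):
    f,K,D,Rm,t=c
    p=cv2.undistortPoints(np.array(uv,float).reshape(-1,1,2),K,D)[:,0]
    return np.c_[p,np.ones(len(p))]@Rm.T
def plane(uv,c,z):
    d=rays(uv,c); t=c[4]; return t+d*((z-t[2])/d[:,2])[:,None]
def depth(uv,c):
    d=rays(uv,c); z=np.array([c[0]['z_map'][int(round(v)),int(round(u))] for u,v in uv]); return c[4]+d*z[:,None]
E
python3 - <<'E'
from h import *
s=arm.sense(); print(s['time'],s['ee_pos'],s['tool_rot'],s['grip_width'])
ims=[]
for n in('scene','side','wrist'):
    c=grab(n); cv2.imwrite(f'pics/{n}0.png',c[0]['pixels']); print(n,c[4],c[3].round(2).tolist(),c[0]['vfov'])
E
```

```text
0.0 [5.74492092e-01 7.17541525e-05 2.30393563e-01] [-7.32600160e-04  7.07092014e-01  7.07120949e-01 -5.56584486e-04] 0.08532969745227396
scene [0.2365598  0.81299412 0.5562275 ] [[-0.89, -0.25, 0.38], [-0.46, 0.51, -0.73], [-0.01, -0.83, -0.56]] 47.92849738937609
side [ 0.4445497  -0.51910235  0.47856339] [[0.99, -0.05, 0.13], [-0.14, -0.5, 0.85], [0.02, -0.86, -0.5]] 52.770452981539556
wrist [0.57559165 0.07730039 0.37253404] [[1.0, -0.0, -0.0], [-0.0, -0.95, -0.3], [-0.0, 0.3, -0.95]] 62.306624124523765
```

View pics/scene0.png

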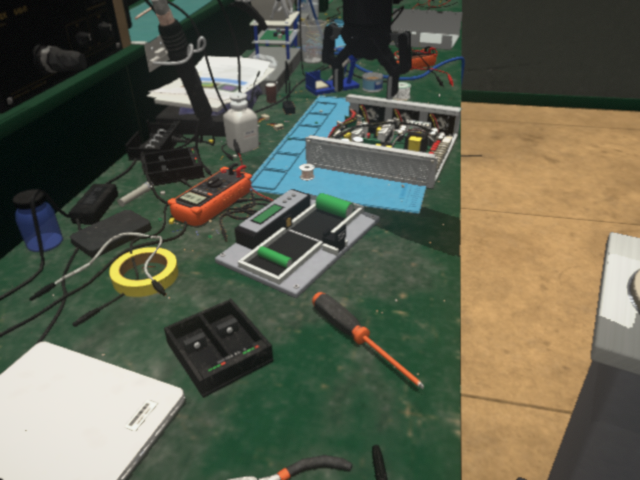

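View pics/wrist0.png

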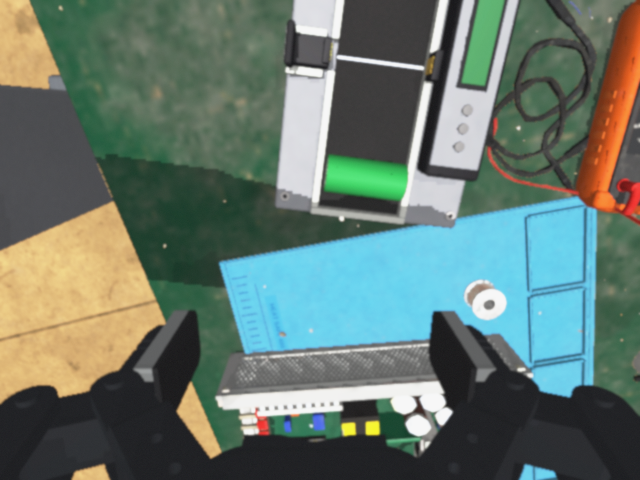

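The wrist view shows the white line from about (337,57) to (424,67), the fat cell at about (365,178), the tab at about (291,43) and the fixed contact at about (432,66). In the scene view the thin cell is on the +y side of the line, at about (275,256).

Run:
```python
from h import *
c=grab('wrist'); im=c[0]['pixels']; hsv=cv2.cvtColor(im,cv2.COLOR_BGR2HSV)
# line: bright low-sat inside bed columns
m=np.zeros((480,640),np.uint8); m[45:80,343:420]=((hsv[45:80,343:420,2]>130)&(hsv[45:80,343:420,1]<60))*255
v,u=np.nonzero(m); cols=np.unique(u); pts=[(x,v[u==x].mean()) for x in cols]
L=plane(pts,c,.014)
p=np.polyfit(L[:,0],L[:,1],1); print('line slope',p,'ang',np.arctan(p[0]),'depth z',depth(pts[::15],c)[:,2], 'n',len(pts))
print('ends',plane([(337,57.5),(424,67)],c,.014))
# fat cell
g=((hsv[...,0]>45)&(hsv[...,0]<75)&(hsv[...,1]>120)&(hsv[...,2]>80)).astype(np.uint8); g[:140]=0;g[215:]=0;g[:,:310]=0;g[:,415:]=0
cnt=max(cv2.findContours(g,0,2)[0],key=cv2.contourArea); r=cv2.minAreaRect(cnt); print(r)
v,u=np.nonzero(g); P=depth(list(zip(u,v)),c); ok=(P[:,2]>.025)&(P[:,2]<.06); P=P[ok]
print('n',len(P),'zmax',np.percentile(P[:,2],[50,99]), 'x',np.percentile(P[:,0],[.5,99.5]),'y',np.percentile(P[:,1],[.5,99.5]))
# axis: fit y of top ridge/circle centre per x slice
cs=[]
for x in np.arange(P[:,0].min()+.008,P[:,0].max()-.008,.004):
    q=P[abs(P[:,0]-x)<.002]
    A=np.c_[2*q[:,1],2*q[:,2],np.ones(len(q))]; s=np.linalg.lstsq(A,(q[:,1:]**2).sum(1),rcond=None)[0]; cs.append((x,s[0],s[1]))
cs=np.array(cs); print(cs.round(4).tolist()); print('fit',np.polyfit(cs[:,0],cs[:,1],1))
# tab + rails by depth
for n,uv in dict(tab=(291,43),rail_near=(328,120),rail_far=(420,150),contact=(432,66),bed=(370,110),endstop=(360,213)).items(): print(n,depth([uv],c)[0].round(4))
cv2.imwrite('pics/crop1.png',cv2.resize(im[0:230,260:520],None,fx=3,fy=2.6*1.15))
s=grab('side'); cv2.imwrite('pics/side1.png',s[0]['pixels'])
```

```text
line slope [-0.12107257  0.19401115] ang -0.12048613442392189 depth z [0.01440104 0.37266288 0.01421226 0.01362178 0.01331344 0.01431299] n 77
ends [[0.5945363  0.12120461 0.014     ]
 [0.66735663 0.11396918 0.014     ]]
((365.7904357910156, 177.57205200195312), (80.61986541748047, 37.666656494140625), 7.594642639160156)
n 2936 zmax [0.04311952 0.04639123] x [0.5853997  0.65154926] y [0.00658654 0.04267826]
[[0.592, 0.0275, 0.0299], [0.596, 0.027, 0.0298], [0.6, 0.0264, 0.0296], [0.604, 0.026, 0.0298], [0.608, 0.0254, 0.0298], [0.612, 0.0249, 0.0299], [0.616, 0.0244, 0.0299], [0.62, 0.0239, 0.0299], [0.624, 0.0233, 0.0299], [0.628, 0.0229, 0.03], [0.632, 0.0223, 0.0298], [0.636, 0.0217, 0.0299], [0.64, 0.0213, 0.0297], [0.644, 0.0208, 0.0299]]
fit [-0.13019197  0.10457131]
tab [0.5588 0.1256 0.0569]
rail_near [0.5872 0.0716 0.0235]
rail_far [0.668  0.0464 0.0192]
contact [0.6668 0.112  0.0403]
bed [0.6236 0.0797 0.014 ]
endstop [ 0.617  -0.0092  0.0233]
```

View pics/side0.png

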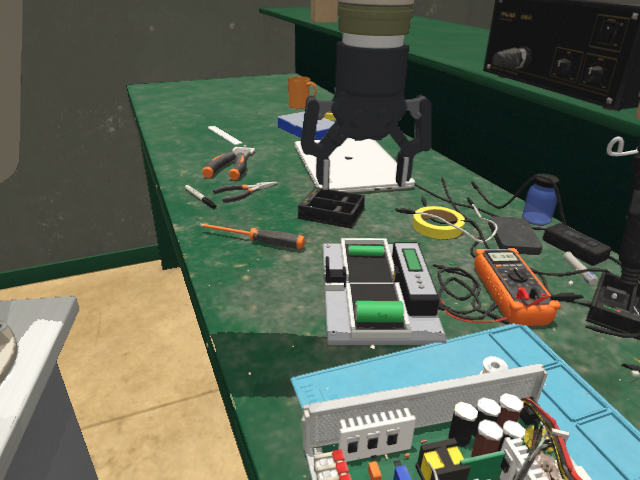

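The side view confirms the layout: fat cell at about (380,311), thin cell at about (366,250). The depth data puts the line middle at about (0.631, 0.118) with a yaw of about -0.122. The fat cell's axis is at about (0.6195, 0.024). I plan to straddle the cell loosely with the fingers, above the end stop, and roll it along.

Emit:
drive_tool:
  targets:
    - [[0.01,0.005,-0.01,0,0,0.15,115],[0.02,0.01,-0.03,0,0,0.3,115],[0.03,0.018,-0.05,0,0,0.45,115],[0.045,0.024,-0.07,0,0,0.6,115],[0.045,0.024,-0.09,0,0,0.75,115],[0.045,0.024,-0.1,0,0,0.9,115],[0.045,0.024,-0.1,0,0,1.05,115],[0.045,0.024,-0.1,0,0,1.2,115],[0.045,0.024,-0.1,0,0,1.33,115],[0.045,0.024,-0.1,0,0,1.449,115]]
  newtons: 20

```text
time: 1.5
ee_pos: [0.6199, 0.024, 0.1311]
tool_rot: [-0.0, 0.059, 0.998, 0.0]
force: [0.5, 0.4, 0.1]
grip_width: 0.0472
grip_force: 0.0
```

Run:
```python
from h import *
s=arm.sense(); print(s['time'],s['ee_pos'],s['joint_pos'],s['grip_width'],s['force'])
q=s['tool_rot'];print(R.from_quat(np.array(q)[[1,2,3,0]]).as_matrix().round(3))
c=grab('wrist');d=grab('side')
# side view: finger depth points near tool -> lowest z of dark finger points
f=d[0]; zz=f['z_map']; v,u=np.mgrid[0:480:1,250:520:1]; uv=np.c_[u.ravel(),v.ravel()]; P=depth(uv,d)
m=(abs(P[:,0]-s['ee_pos'][0])<.03)&(abs(P[:,1]-s['ee_pos'][1])<.07)&(P[:,2]>.07)&(P[:,2]<.3)
Q=P[m]; print(len(Q), np.percentile(Q[:,2],[.5,1,2]), Q[Q[:,2]<np.percentile(Q[:,2],2)].mean(0))
cv2.imwrite('pics/w2.png',np.hstack([cv2.resize(c[0]['pixels'],(400,300)),cv2.resize(d[0]['pixels'][150:390,240:560],(400,300))]))
```

```text
1.5 [0.61993182 0.02401211 0.13109459] [-9.06480677e-02  4.44490178e-01 -9.25152697e-03  1.11745449e+00
  1.07309932e-04  2.71195338e-02] 0.047213025498036784 [0.52019341 0.41704988 0.12810695]
[[-0.993  0.117 -0.   ]
 [ 0.117  0.993  0.   ]
 [ 0.     0.    -1.   ]]
4115 [0.13620153 0.13777157 0.14237038] [0.61499308 0.01281103 0.13800833]
```

View pics/w2.png

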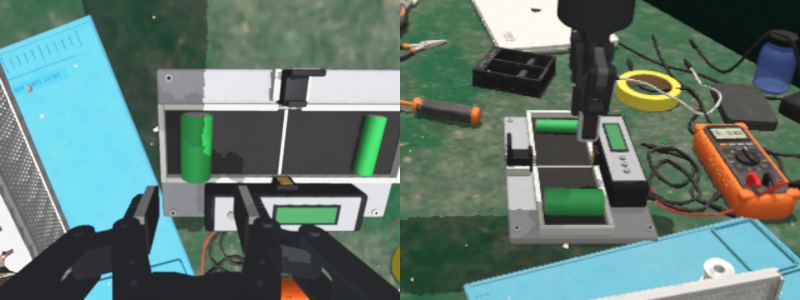

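The wrist picture shows the fingers straddling where the cell should be, and the side view shows the tips about 5 mm above the TCP height. This pose shows the line, fat cell and tab well, so I'll take the second, finer measurement here.

Run:
```python
from h import *
c=grab('wrist'); im=c[0]['pixels']; hsv=cv2.cvtColor(im,cv2.COLOR_BGR2HSV)
v,u=np.mgrid[0:480,0:640]; P=depth(np.c_[u.ravel(),v.ravel()],c)
h=hsv.reshape(-1,3); g=(h[:,0]>45)&(h[:,0]<75)&(h[:,1]>120)&(h[:,2]>60)
o=np.array([.631,.1176]); ux=np.array([.9926,-.1213]); uy=np.array([.1213,.9926])
T=np.c_[(P[:,:2]-o)@ux,(P[:,:2]-o)@uy,P[:,2]]
q=T[g&(abs(T[:,0])<.04)&(T[:,1]<-.03)&(T[:,1]>-.13)&(T[:,2]>.02)&(T[:,2]<.06)]
print('fat x',np.percentile(q[:,0],[.5,99.5]),'z99',np.percentile(q[:,2],99))
cs=[]
for x in np.arange(-.026,.027,.006):
    k=q[abs(q[:,0]-x)<.003]; A=np.c_[2*k[:,1],2*k[:,2],np.ones(len(k))]; s=np.linalg.lstsq(A,(k[:,1:]**2).sum(1),rcond=None)[0]; cs.append((x,s[0],s[1]))
cs=np.array(cs); print('fat axis',np.polyfit(cs[:,0],cs[:,1],1),cs[:,2].mean())
L=(h[:,2]>150)&(h[:,1]<60)
uvp=np.c_[u.ravel(),v.ravel()][L]; Pp=plane(uvp,c,.014); X=(Pp[:,:2]-o)@ux; Y=(Pp[:,:2]-o)@uy
k=(abs(X)<.03)&(abs(Y)<.008); print('line n',k.sum(),np.polyfit(X[k],Y[k],1), Y[k].std())
# bed extents: dark depth ~14mm
b=(abs(T[:,1]+.04)<.02)&(abs(T[:,2]-.014)<.003)&(h[:,2]<80); print('bed x',np.percentile(T[b,0],[.5,99.5]))
t=(abs(T[:,1])<.03)&(T[:,2]>.052)&(T[:,2]<.062)&(T[:,0]<-.05); print('tab',t.sum(),np.percentile(T[t],[2,50,98],axis=0).round(4).tolist())
```

```text
fat x [-0.03424673  0.03149232] z99 0.04634287085583948
fat axis [-0.00623522 -0.09412682] 0.030005415695834276
line n 489 [ 1.49930624e-03 -8.19510790e-05] 0.001132424030725544
bed x [-0.03490998  0.03532551]
tab 701 [[-0.0772, -0.0153, 0.0532], [-0.0747, -0.0016, 0.057], [-0.0717, 0.0134, 0.0586]]
```

Emit:
drive_tool:
  targets:
    - [[0,0,-0.03,0,0,0,115],[0,0,-0.06,0,0,0,115],[0,0,-0.085,0,0,0,115],[0,0,-0.1,0,0,0,115],[0,0,-0.106,0,0,0,125],[0,0,-0.106,0,0,0,135],[0,0,-0.106,0,0,0,143],[0,0,-0.106,0,0,0,143]]

```text
time: 2.65
ee_pos: [0.6207, 0.0239, 0.0263]
tool_rot: [0.001, 0.061, 0.998, 0.0]
force: [-0.5, -0.8, -1.0]
grip_width: 0.0373
grip_force: 0.0
```

Emit:
drive_tool:
  targets:
    - [[0,0,-0.003,0,0,0,143],[0.0005,0.004,-0.003,0,0,0,143],[0.001,0.01,-0.003,0,0,0,143],[0.002,0.017,-0.004,0,0,0,143],[0.003,0.024,-0.006,0,0,0,143],[0.004,0.031,-0.007,0,0,0,143],[0.005,0.038,-0.007,0,0,0,143],[0.006,0.045,-0.007,0,0,0,143],[0.007,0.052,-0.007,0,0,0,143],[0.007,0.056,-0.007,0,0,0,143]]

```text
time: 3.9
ee_pos: [0.6271, 0.0805, 0.0183]
tool_rot: [0.0, 0.061, 0.998, 0.0]
force: [0.3, -0.0, 0.4]
grip_width: 0.0373
grip_force: 0.0
```

```bash
cat > m.py <<'E'
from h import *
import sys
o=np.array([.631,.1176]); ux=np.array([.9926,-.1213]); uy=np.array([.1213,.9926])
s=arm.sense(); e=s['ee_pos'][:2]-o; print('t',s['time'],'tool T',(e@ux).round(4),(e@uy).round(4),s['ee_pos'][2],'w',s['grip_width'],'F',np.round(s['force'],1))
for n in sys.argv[1:]:
    c=grab(n); hsv=cv2.cvtColor(c[0]['pixels'],cv2.COLOR_BGR2HSV); h=hsv.reshape(-1,3)
    v,u=np.mgrid[0:480,0:640]; P=depth(np.c_[u.ravel(),v.ravel()],c)
    T=np.c_[(P[:,:2]-o)@ux,(P[:,:2]-o)@uy,P[:,2]]
    g=(h[:,0]>45)&(h[:,0]<75)&(h[:,1]>120)&(h[:,2]>50)&(abs(T[:,0])<.042)&(abs(T[:,1])<.125)&(T[:,2]>.018)&(T[:,2]<.06)
    for nm,mk in(('fat',g&(T[:,1]<.045)),('thin',g&(T[:,1]>.045))):
        q=T[mk]
        if len(q)<50: print(n,nm,'none',len(q)); continue
        r=.016 if nm=='fat' else .009
        print(n,nm,len(q),'x',np.percentile(q[:,0],[1,99]).round(4),'y',np.percentile(q[:,1],[1,99]).round(4),'z99',np.percentile(q[:,2],99).round(4))
        from scipy.optimize import least_squares
        f=least_squares(lambda p:np.hypot(q[:,1]-p[0]-p[1]*q[:,0],q[:,2]-.014-r)-r,[np.median(q[:,1]),0],loss='soft_l1',f_scale=.001); print('   axis y,slope',f.x.round(4))
    t=(abs(T[:,1])<.02)&(T[:,2]>.05)&(T[:,2]<.06)&(T[:,0]<-.05)&(T[:,0]>-.085)
    if t.sum()>50: print(n,'tab x',np.percentile(T[t,0],[2,98]).round(4))
    cv2.imwrite(f'pics/{n}_{s["time"]:.2f}.png',c[0]['pixels'])
E
python3 m.py wrist side
```

```text
t 3.9 tool T 0.0007 -0.0373 0.018346901729690935 w 0.03734598611022495 F [ 0.3 -0.   0.4]
wrist fat 14819 x [-0.0346  0.0313] y [-0.0532 -0.0233] z99 0.0461
   axis y,slope [-0.0379 -0.0009]
wrist thin 4665 x [-0.0312  0.0288] y [0.0792 0.0885] z99 0.0318
   axis y,slope [ 0.0894 -0.0214]
wrist tab x [-0.0781 -0.0717]
side fat 475 x [-0.037   0.0286] y [-0.0526 -0.0276] z99 0.0481
   axis y,slope [-0.0353 -0.0004]
side thin 160 x [-0.0349 -0.0045] y [0.0801 0.0953] z99 0.034
   axis y,slope [ 0.0899 -0.0335]
side tab x [-0.0809 -0.0742]
```

Emit:
drive_tool:
  targets:
    - [[0.0005,0.005,0,0,0,0,143],[0.0015,0.012,0,0,0,0,143],[0.0023,0.019,0,0,0,0,143],[0.0032,0.026,0,0,0,0,143],[0.0038,0.032,0,0,0,0,143],[0.0042,0.0355,0,0,0,0,143],[0.0045,0.0375,0,0,0,0,143],[0.0045,0.0375,0,0,0,0,150],[0.0045,0.0375,0,0,0,0,151],[0.0045,0.0375,0,0,0,0,151]]

```text
time: 5.25
ee_pos: [0.6315, 0.1173, 0.0183]
tool_rot: [0.0, 0.061, 0.998, 0.0]
force: [-0.3, -1.2, 0.7]
grip_width: 0.0347
grip_force: 0.0
```

```bash
python3 m.py wrist
```

```text
t 5.25 tool T 0.0006 -0.0003 0.018327057712069623 w 0.03474155743503062 F [-0.3 -1.2  0.7]
wrist fat 15017 x [-0.0347  0.0318] y [-0.0162  0.014 ] z99 0.0462
   axis y,slope [-0.0008  0.0002]
wrist thin 7933 x [-0.0321  0.0274] y [0.0796 0.0962] z99 0.0322
   axis y,slope [ 0.0894 -0.026 ]
wrist tab x [-0.0781 -0.0718]
```

Emit:
drive_tool:
  targets:
    - [[0,0,0,0,0,0,140],[0,0,0,0,0,0,128],[0,0,0,0,0,0,118],[0,0,0.01,0,0,0,115],[0,0,0.03,0,0,0,115],[0,0,0.06,0,0,0,115],[0,0,0.09,0,0,0,115],[0,0,0.1,0,0,0,140],[0,0,0.1,0,0,0,180]]

```text
time: 6.42
ee_pos: [0.6321, 0.1175, 0.1191]
tool_rot: [0.001, 0.061, 0.998, 0.0]
force: [-0.7, -0.2, 0.1]
grip_width: 0.0253
grip_force: 0.0
```

```bash
python3 m.py wrist
python3 - <<'E'
from h import *
c=grab('side'); print('handle',depth([(304,241),(298,240)],c),plane([(304,244)],c,.015))
E
```

```text
t 6.425 tool T 0.0011 0.0001 0.11909486477539101 w 0.025305573692889174 F [-0.7 -0.2  0.1]
wrist fat 5577 x [-0.0342  0.0318] y [-0.016   0.0142] z99 0.0463
   axis y,slope [-0.0007  0.0021]
wrist thin 2796 x [-0.0317  0.029 ] y [0.08   0.0965] z99 0.0325
   axis y,slope [ 0.0894 -0.0205]
wrist tab x [-0.0782 -0.0715]
handle [[0.53131141 0.25917573 0.02053561]
 [0.51960813 0.25474398 0.02599948]] [[0.5311347  0.25749794 0.015     ]]
```

Emit:
drive_tool:
  targets:
    - [[-0.025,0.003,0,0,0,0,255],[-0.06,0.0075,0,0,0,0,255],[-0.095,0.0115,0,0,0,0,255],[-0.11,0.0135,0,0,0,0,255],[-0.11,0.0135,-0.02,0,0,0,255],[-0.11,0.0135,-0.05,0,0,0,255],[-0.11,0.0135,-0.073,0,0,0,255],[-0.11,0.0135,-0.079,0,0,0,255],[-0.11,0.0135,-0.079,0,0,0,255]]

```text
time: 7.65
ee_pos: [0.5216, 0.1309, 0.039]
tool_rot: [-0.0, 0.061, 0.998, -0.0]
force: [0.3, 0.0, 0.8]
grip_width: -0.0003
grip_force: 0.0
```

```bash
python3 m.py wrist side
```

```text
t 7.65 tool T -0.1102 -0.0001 0.03898238029992283 w -0.0002759388122225756 F [0.3 0.  0.8]
wrist fat none 0
wrist thin none 0
wrist tab x [-0.0784 -0.0723]
side fat 779 x [-0.0364  0.029 ] y [-0.017   0.0065] z99 0.0479
   axis y,slope [0.0004 0.005 ]
side thin 323 x [-0.0345  0.026 ] y [0.0794 0.0955] z99 0.0344
   axis y,slope [ 0.0901 -0.0226]
side tab x [-0.0809 -0.0742]
```

```bash
python3 -c "
import cv2,glob,os
w=sorted(glob.glob('pics/wrist_*'),key=os.path.getmtime)[-1];s=sorted(glob.glob('pics/side_*'),key=os.path.getmtime)[-1]
import numpy as np
cv2.imwrite('pics/p3.png',np.hstack([cv2.resize(cv2.imread(w),(400,300)),cv2.resize(cv2.imread(s)[150:390,200:520],(400,300))]))"
```

```text
(no output)
```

View pics/p3.png

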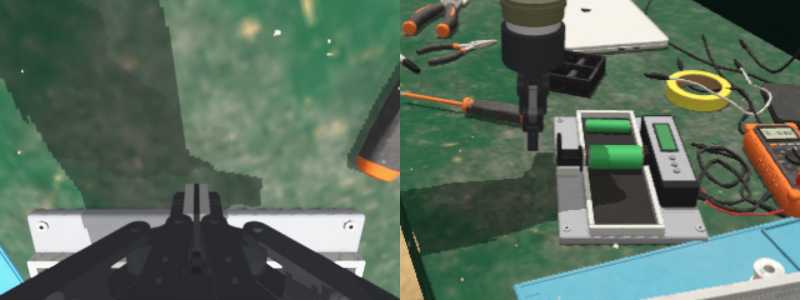

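The shut fingers stand free outside the tab and in line with it, and the cell lies on the line. Next I push in slowly along the tester's +x.

Emit:
drive_tool:
  targets:
    - [[0.008,-0.001,0,0,0,0,255],[0.015,-0.0018,0,0,0,0,255],[0.02,-0.0024,0,0,0,0,255],[0.023,-0.0028,0,0,0,0,255],[0.025,-0.003,0,0,0,0,255],[0.026,-0.0032,0,0,0,0,255],[0.027,-0.0033,0,0,0,0,255],[0.028,-0.0034,0,0,0,0,255]]

```text
time: 8.75
ee_pos: [0.5493, 0.1276, 0.0392]
tool_rot: [-0.0, 0.061, 0.998, 0.0]
force: [-1.6, 0.9, 0.6]
grip_width: -0.0001
grip_force: 1.3
```

```bash
python3 m.py side
```

```text
t 8.75 tool T -0.0823 0.0 0.039177297458592886 w -0.00010810781359914937 F [-1.6  0.9  0.6]
side fat 775 x [-0.0364  0.0288] y [-0.0171  0.0057] z99 0.0479
   axis y,slope [0.0003 0.0024]
side thin 326 x [-0.0348  0.0258] y [0.0791 0.0942] z99 0.0342
   axis y,slope [ 0.0902 -0.0181]
side tab x [-0.0843 -0.0669]
```

Emit:
drive_tool:
  targets:
    - [[0.001,-0.0001,0,0,0,0,255],[0.002,-0.0002,0,0,0,0,255],[0.003,-0.0004,0,0,0,0,255],[0.003,-0.0004,0,0,0,0,255]]

```text
time: 9.3
ee_pos: [0.5517, 0.1273, 0.0392]
tool_rot: [-0.001, 0.061, 0.998, 0.0]
force: [-3.7, 0.4, 0.7]
grip_width: 0.0001
grip_force: 2.4
```

```bash
python3 m.py side
```

```text
t 9.3 tool T -0.0799 0.0 0.03918885357206536 w 0.0001267060456670346 F [-3.7  0.4  0.7]
side fat 782 x [-0.0359  0.03  ] y [-0.0171  0.0056] z99 0.0481
   axis y,slope [0.0002 0.0003]
side thin 325 x [-0.0347  0.0258] y [0.0793 0.0941] z99 0.0345
   axis y,slope [ 0.0902 -0.0174]
side tab x [-0.0844 -0.0648]
```

Tab travel is about 9.4 mm and the cell has started to move with it. I'll keep pushing until it presses firmly.

Emit:
drive_tool:
  targets:
    - [[0.001,-0.0001,0,0,0,0,255],[0.002,-0.0002,0,0,0,0,255],[0.003,-0.0004,0,0,0,0,255],[0.003,-0.0004,0,0,0,0,255]]

```text
time: 9.85
ee_pos: [0.5517, 0.1273, 0.0391]
tool_rot: [-0.003, 0.06, 0.998, 0.0]
force: [-12.4, 2.2, 8.0]
grip_width: 0.0001
grip_force: 6.4
```

```bash
python3 m.py side
```

```text
t 9.85 tool T -0.0799 0.0 0.03910228258993739 w 0.00013374242952854338 F [-12.4   2.2   8. ]
side fat 784 x [-0.036   0.0303] y [-0.017   0.0055] z99 0.0479
   axis y,slope [0.0003 0.0004]
side thin 321 x [-0.0347  0.0258] y [0.0795 0.0956] z99 0.0342
   axis y,slope [ 0.0902 -0.0349]
side tab x [-0.0844 -0.0649]
```

It came up firm: 12 N with no further motion. I'll back off along -x and rise.

Emit:
drive_tool:
  targets:
    - [[-0.003,0.0004,0,0,0,0,255],[-0.01,0.0012,0,0,0,0,255],[-0.025,0.003,0,0,0,0,255],[-0.03,0.0036,0.01,0,0,0,255],[-0.03,0.0036,0.05,0,0,0,255],[-0.01,0,0.09,0,0,0,255],[0.03,0,0.12,0,0,0,255],[0.06,0,0.13,0,0,0,255],[0.07,0,0.13,0,0,0,255],[0.07,0,0.13,0,0,0,255]]

```text
time: 11.15
ee_pos: [0.625, 0.1267, 0.1686]
tool_rot: [-0.001, 0.061, 0.998, -0.0]
force: [-0.0, -0.4, -0.2]
grip_width: 0.0001
grip_force: 0.0
```

```bash
python3 m.py wrist side
```

```text
t 11.15 tool T -0.0071 0.0083 0.1686458054319109 w 8.635658677758304e-05 F [-0.  -0.4 -0.2]
wrist fat 3845 x [-0.0336  0.0329] y [-0.0159  0.0142] z99 0.0464
   axis y,slope [-0.0006  0.0023]
wrist thin 1937 x [-0.0317  0.029 ] y [0.0801 0.097 ] z99 0.0325
   axis y,slope [ 0.0895 -0.0273]
wrist tab x [-0.0686 -0.0622]
side fat 787 x [-0.0359  0.0305] y [-0.017   0.0059] z99 0.048
   axis y,slope [0.0003 0.007 ]
side thin 325 x [-0.0348  0.0254] y [0.0786 0.0938] z99 0.0345
   axis y,slope [ 0.09   -0.0266]
side tab x [-0.0712 -0.0647]
```

```bash
python3 -c "
from cell import hand_in
print(hand_in())"
```

```text
the job is handed in; nothing more can be done
None
```

The job is handed in, and no verdict was returned. By my last measurement the fat cell lay within about 1 mm of the line and square to it, pressed against the fixed contact with the slide about 9.6 mm in. The thin cell had not moved, the arm was clear of everything, and the clock stood at about 11 s.

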